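Stack spares cases against the backstop

ROBOT

A 6-joint arm with a two-finger parallel gripper is mounted at the origin on the work surface. World frame = base frame: x ahead of the robot, y to its left, z up, the work surface at z = 0. Lengths are in m, angles in rad, forces in N, time in s.
With the tool pointing down it reaches from about 0.225 to 0.725 m from the base axis. Payload 3.1 kg.
Tool frame: the origin (TCP) lies on the centre line of the jaws, within the pads' length; the fingertips stand 8 mm ahead of it and the grasp point (between the pads) lies 11 mm behind it; z points along the fingers, y is the line along which they close (so a half turn about z gives the same grasp; the last joint's range is limited). The gripper opens to 85 mm and grips with 20 to 120 N. Pads are 22 mm wide; open, the fingers measure 114 mm over their backs; the gripper's body (76 mm by 85 mm) begins 54 mm behind the grasp point. The pads swing forward as they close: fully open they stand 13 mm farther back than shut.
Start: joints at [-1.235, 0.048, 0.099, 1.622, 0, 1.443], TCP at [0.235, -0.47, 0.239] pointing down, gripper open.
Joint ranges: [-2.91, 2.91], [-0.99, 1.94], [-1.21, 1.42], [-2.12, 2.29], [-1.49, 1.47], [-3.14, 3.14]. Speed limits (rad/s): [2.79, 2.79, 3.14, 3.14, 3.14, 3.14].

INTERFACE

Orientations are given as [roll, pitch, yaw] about the fixed x, y, z axes, in that order (R = Rz(yaw) Ry(pitch) Rx(roll)).
In Python, from cell import robot gives the robot as it stands.
- The arm moves only by the tool drive_tool, never from a script. Its argument "steps" is text: rows parted by semicolons, each of 5 numbers parted by spaces: the shift along the tool's x, y, z normalised to -1 to 1, where 1 is 0.8 m, then the turn about the tool's z normalised to -1 to 1, where 1 is pi rad, then the opening, from 0 (shut) to 1 (fully open). In form: tx ty tz yaw hand; .... A call has 1 to 5 rows; each row shifts and turns the commanded pose from where the row before left it, along the tool's axes as they then stand; what a row does not reach is not made up. A row lasts 1/10 s, in which the tool goes at most 50 mm and 8.59 degrees, less where a joint would pass 70% of its speed; a pose out of reach is approached as far as the arm can. A call with a number of a shift or a turn outside -1 to 1 is refused whole. A call with a gripper value outside its range is refused whole. The fingers move at their own pace and stop on an object; the grip force is fixed at half the most. Time passes only in rows, so rows that do not move let the fingers close. It gives the time, the measured TCP pose, the force, the opening and the grip force at its end, in the units of the state.
- robot.get_state(): the state, without advancing time (a new reading comes with each control period).
- robot.get_image(name): name is "scene" or "top"; returns a dict with "image" (420x560x3 uint8, red, green, blue), "z_map" (420x560 float32, m along the optical axis (not along the pixel's ray), 0 where there is no reading), "camera_matrix" (3x3 intrinsics, pixels), "k1" (the pictures are not rectified: a ray, as slopes to the right and down, at radius r is drawn at 1 + k1 r^2 times it, then the intrinsics apply), "R" (3x3) and "t" (3): a world point X has camera coordinates R X + t. Camera axes: x right, y down, z forward; pixel columns grow to the right and rows downward; lengths in m; the calibration is good to about 2 mm. A picture is of the moment at which its call begins.
- robot.hand_in(): hands the job in; it is judged then, once.
The state is a dict: "time_s": time; "joint_positions": joint angles; "qd": joint speeds; "joint_torque": joint torques, N m; "tcp_pos": TCP position; "tcp_rot": TCP orientation; "contact_force": force on the tool from outside, world axes, zero at the start; "ft_torque": the same for the moment, N m; "grip_width": opening from 0.0 (shut) to 1.0 (fully open); "gripper_force": force on a finger pad.
Only numpy, scipy, OpenCV 4.12 (cv2) and the standard library are available. Lean on these libraries where they do the work, as an engineer would, in place of code of your own. Each camera call takes 0.05 s, during which the arm holds its last target. There are 200 camera calls.

TASK

Take the two metal spares cases off the sloping rack and stack them squarely on the case already standing on the bench, the deep one first and the flat one on top. Set each one down gently with its short end towards the upright steel backstop, and push it along until it bears against the backstop, so that the column ends up level, straight and flush. Leave the other things on the bench where they are.

Things in the scene. Friction and masses are not known exactly. Their poses are not given: they have to be found in the camera images.
- deep_case: Deep case on the sloping rack: closed, plain bare-metal case with a flat lid, 90 mm long (its x axis) by 56 mm wide (y) by 50 mm high (z). Origin: centre of its underside; z points out through the lid. Mass about 0.3 kg. It lies at the start on the 30 degree deck, its long axis running up the slope, its lower short end against the lip; deep and flat case may be in either place.
- flat_case: Flat case beside it on the same rack: closed, plain bare-metal case with a flat lid, 90 mm long (its x axis) by 56 mm wide (y) by 32 mm high (z). Origin: centre of its underside; z points out through the lid. Mass about 0.2 kg.
- base_case: The column's bottom case, standing level and loose on the bench with one short end against the backstop: closed, plain bare-metal case with a flat lid, 90 mm long (its x axis) by 56 mm wide (y) by 40 mm high (z). Origin: centre of its underside; z points out through the lid. Mass about 0.55 kg.
- backstop: Backstop: upright dark steel plate 80 mm wide, 105 mm high and 10 mm thick, fixed to the bench, its foot and gusset behind it. Origin: on the bench surface, in the middle of its working face; its x axis points level out of that face towards the cases, y along the face, z up. A case that bears against it has its centre 45 mm out along x.
- rack: Fixed grey sloping rack: a deck 290 mm wide (y) and 150 mm long, 6 mm thick, rising 30 degrees towards the rack's +x axis, with a lip along its low edge standing 14 mm above the deck; no side walls or dividers, cases about 140 mm apart between centres. Origin: on the bench under the middle of the rack; the foot of the lip lies on the deck at x = -65 mm, z = 40 mm in this frame.
- bucket: White plastic pail, 150 mm across and 150 mm high, open at the top. Leave alone. Origin: centre of its underside.
- paste_jar: White jar with black cap, 52 mm across, 65 mm high, about 90 mm in front of the column. Leave alone. Origin: centre of its underside.
- weld_block: Dark steel block 110 x 60 x 28 mm. Leave alone. Origin: centre of its underside.
- wrench: Wrench 170 mm long, lying flat. Leave alone. Origin: middle of its length, on its axis.
- hammer: Hammer 240 mm long, lying flat. Leave alone. Origin: middle of its length, on its axis.
- pipe_stub: Upright dark steel pipe stub, 48 mm across, 50 mm high. Leave alone. Origin: centre of its underside.
- bevel_block: Dark steel 50 mm cube with a bore in its top. Leave alone. Origin: centre of its underside.
Mind the look-alikes: they are no part of the job. Leave any green or red look-alike of the flat_case alone.

How it is judged:
On the way, in this order (a step that is already met when the one before it is completed fails the run):
1. the deep case lies squarely on the bottom case and is pushed against the backstop (y of deep_case in the frame of base_case between -0.004 and 0.004 m and z of deep_case in the frame of base_case between 0.037 and 0.043 m and x of deep_case in the frame of backstop between 0.042 and 0.047 m and angle between the x axis of deep_case and the x axis of base_case, either way round below 0.07 rad and angle between deep_case's own z axis and vertical below 0.05 rad and contact force between deep_case and backstop above 0.2 N).
2. the flat case lies squarely on the deep case and is pushed against the backstop (y of flat_case in the frame of base_case between -0.004 and 0.004 m and z of flat_case in the frame of base_case between 0.087 and 0.093 m and x of flat_case in the frame of backstop between 0.042 and 0.047 m and angle between the x axis of flat_case and the x axis of base_case, either way round below 0.07 rad and angle between flat_case's own z axis and vertical below 0.05 rad and contact force between flat_case and backstop above 0.2 N).
At the end, for the whole second after the job is handed in: Bottom, deep and flat case rest still in one level column (tilt under 3 degrees): each within 2 mm of the backstop, the upper two within 4 mm sideways and 4 degrees of turn of the bottom one, and the bottom one square to the backstop within 4 degrees (y of deep_case in the frame of base_case between -0.004 and 0.004 m and z of deep_case in the frame of base_case between 0.037 and 0.043 m and x of deep_case in the frame of backstop between 0.042 and 0.047 m and angle between the x axis of each of deep_case, flat_case and the x axis of base_case, either way round below 0.07 rad and angle between each of deep_case, flat_case, base_case's own z axis and vertical below 0.05 rad and y of flat_case in the frame of base_case between -0.004 and 0.004 m and z of flat_case in the frame of base_case between 0.087 and 0.093 m and x of flat_case in the frame of backstop between 0.042 and 0.047 m and x of base_case in the frame of backstop between 0.042 and 0.047 m and angle between the x axis of base_case and the x axis of backstop, either way round below 0.07 rad and linear speed of each of base_case, deep_case, flat_case below 0.02 m/s and angular speed of each of base_case, deep_case, flat_case below 0.1 rad/s); the robot touches nothing.
It fails at once if a case comes down onto the column faster than 0.2 m/s (dropped) or is slammed onto it (impact over 80 N) (contact force between deep_case and base_case above 80 N or contact force between flat_case and deep_case above 80 N or (horizontal distance between deep_case and base_case below 0.03 m and z of deep_case in the frame of base_case below 0.05 m and linear speed of deep_case above 0.2 m/s) or (horizontal distance between flat_case and base_case below 0.03 m and z of flat_case in the frame of base_case below 0.1 m and linear speed of flat_case above 0.2 m/s)).
It fails at once if another thing on the bench is moved by more than 20 mm (distance of any of bucket, paste_jar, weld_block, wrench, hammer, pipe_stub, bevel_block from where it was at the start of the episode above 0.02 m).
It also fails if it takes over 64 s, if anything falls off the work surface, if the arm or the gripper's body presses on something with over 40 N, if the wrist force passes 120 N, or if a joint passes its speed limit or range.

## Working session

There is one attempt and no reset: what is moved stays moved. The work goes in short steps, Python scripts to look and compute and a tool call to move; the robot and the scene stay as the last step left them, time stands still between calls to the robot, and variables do not carry over. Pictures are saved under pics/ and viewed, at most 10 in all, crops included, and the job is handed in when it is done.

Besides the shell and the picture viewer there is one more tool, called after "Call:" in YAML: its name, and indented under it one key for each argument. drive_tool: Moves the arm, as the interface text tells. Scaled input: -1 to 1 covers 0.8 m each way for a shift and pi rad each way for a turn. Its arguments: {"type":"object","properties":{"steps":{"type":"string"}},"required":["steps"]}

```bash
mkdir -p pics; ls; cat > h.py <<'E'
import numpy as np, cv2, pickle
from cell import robot
def grab(name):
    d=robot.get_image(name); pickle.dump(d,open(f'{name}.pkl','wb')); return d
def cloud(d):
    K=np.array(d['camera_matrix']);z=d['z_map'];h,w=z.shape
    u,v=np.meshgrid(np.arange(w),np.arange(h))
    x=(u-K[0,2])/K[0,0];y=(v-K[1,2])/K[1,1];a,b=x.copy(),y.copy()
    for _ in range(10):
        s=1+d['k1']*(a*a+b*b);a,b=x/s,y/s
    P=np.stack([a*z,b*z,z],-1)
    W=(P-np.array(d['t']))@np.array(d['R']); W[z<=0]=np.nan
    return W
E
python3 - <<'E'
from h import *
a=grab('scene');b=grab('top')
for n,d in(('scene',a),('top',b)):
    cv2.imwrite(f'pics/{n}0.png',d['image'][:,:,::-1])
    print(n,d['k1'],np.array(d['camera_matrix'])[0],-np.array(d['R']).T@np.array(d['t']),np.array(d['R'])[2])
print(robot.get_state())
E
```

```text
pics
scene -0.09166971231665981 [407.34879955   0.         278.58664944] [ 1.08625112 -0.24611995  1.00116408] [-0.46792672  0.23070685 -0.85312305]
top -0.09209614733845978 [419.00357842   0.         278.69973292] [0.50800972 0.00725789 1.19331173] [ 3.28383763e-02  3.63533464e-05 -9.99460674e-01]
{'time_s': 0.1, 'joint_positions': array([-1.23475170e+00,  4.86797442e-02,  9.77478591e-02,  1.62200070e+00,
        2.03056048e-06,  1.44303368e+00]), 'qd': array([-0.00123405, -0.00020199,  0.00310435, -0.0001166 ,  0.00035321,
       -0.00108954]), 'joint_torque': array([ 1.88475344e-03, -3.39851046e+01,  3.20935822e+01,  1.58173899e-02,
       -1.29637619e-04,  1.81007550e-06]), 'tcp_pos': array([ 0.23469062, -0.46902287,  0.23822927]), 'tcp_rot': array([-3.13947407e+00, -2.74205597e-04,  4.63806985e-01]), 'contact_force': array([ 0.12453163, -0.23007607,  0.2743783 ]), 'ft_torque': array([0.06603992, 0.00927377, 0.00302674]), 'gripper_force': 0.0, 'grip_width': 1.0045689254006072}
```

View pics/scene0.png

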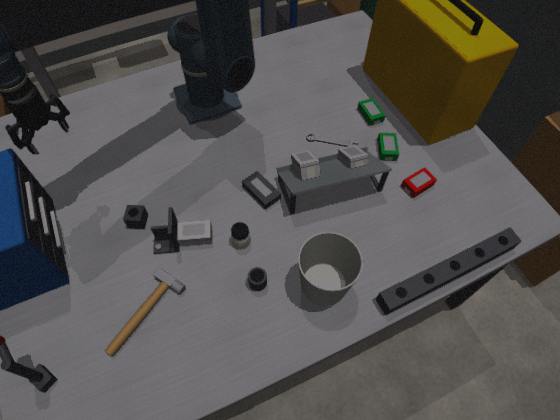

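View pics/top0.png

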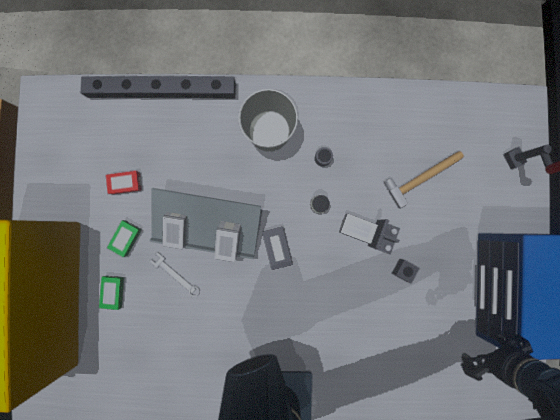

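The scene picture shows the rack at (330,175) with two bare-metal cases at (305,163) and (352,156). The base case is at (195,232) with the backstop at (168,235), and the jar is at (240,232). In the top view the two cases are at (174,232) and (228,242), the base case at (357,227) and the backstop at (380,235).

The candidates at (119,182) red, (123,238) green and (111,292) green are look-alikes, and the dark block at (277,247) is the weld block. Only the two bare-metal cases on the rack fit the description. Next I'll measure heights to tell deep from flat, and enlarge to confirm.

```bash
python3 - <<'E'
from h import *
d=pickle.load(open('top.pkl','rb'));W=cloud(d)
cv2.imwrite('pics/crop_top.png',cv2.resize(d['image'][175:275,140:420,::-1],None,fx=2.8,fy=2.8,interpolation=cv2.INTER_CUBIC))
s=pickle.load(open('scene.pkl','rb'));S=cloud(s)
for n,(u,v) in dict(tableA=(300,320),caseL=(174,232),caseR=(228,242),deck=(200,225),deckU=(200,200),base=(357,227),jar=(320,203),stop=(378,235),weld=(277,247),pipe=(324,156),bev=(405,270),ham=(395,192),bucket=(268,95)).items():
    print(n,np.nanmedian(W[v-1:v+2,u-1:u+2].reshape(-1,3),0).round(4))
print('scene')
for n,(u,v) in dict(table=(100,250),caseL=(305,158),caseR=(352,152),base=(192,229),deck=(330,175),jar=(240,229)).items():
    print(n,np.nanmedian(S[v-1:v+2,u-1:u+2].reshape(-1,3),0).round(4))
E
```

```text
tableA [ 0.2424 -0.0591 -0.0012]
caseL [0.4876 0.2828 0.0924]
caseR [0.465  0.1367 0.1115]
deck [0.5074 0.2176 0.073 ]
deckU [0.5723 0.2124 0.1111]
base [ 0.5101 -0.2095  0.0401]
jar [ 0.573  -0.1036  0.065 ]
stop [ 0.4897 -0.2578  0.0807]
weld [0.4505 0.0102 0.0274]
pipe [ 0.7038 -0.1142  0.0489]
bev [ 0.3943 -0.3426  0.0497]
ham [ 0.6104 -0.3186  0.0256]
bucket [0.85   0.0411 0.1175]
scene
table [ 4.35e-01 -4.73e-01  2.00e-04]
caseL [0.4625 0.1402 0.1131]
caseR [0.4878 0.2823 0.0964]
base [ 0.5018 -0.219   0.0412]
deck [0.5317 0.1855 0.0914]
jar [ 0.5704 -0.1047  0.0653]
```

View pics/crop_top.png

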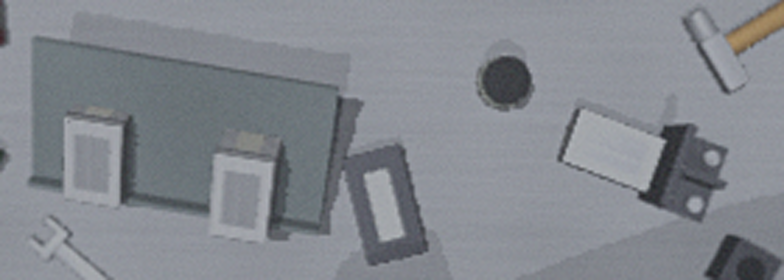

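The crop confirms two bare-metal cases. The right one at (228,242) is the deep case, with its lid about 19 mm higher relative to the deck, and the left one at (174,232) is the flat case. The base case stands against the backstop at (357,227). Next come precise fits.

```bash
cat >> h.py <<'E'
def pts(name,lo,hi,fresh=False):
    d=grab(name) if fresh else pickle.load(open(f'{name}.pkl','rb'))
    P=cloud(d).reshape(-1,3);P=P[~np.isnan(P[:,0])]
    return P[((P>lo)&(P<hi)).all(1)]
def rect(P2):
    (c,s,a)=cv2.minAreaRect((P2*1000).astype(np.float32))
    if s[0]<s[1]: s=s[::-1];a+=90
    a=(a+90)%180-90
    return np.array(c).round(1),np.array(s).round(1),round(a,2)
def plane(P):
    for _ in range(8):
        c=np.median(P,0) if _==0 else P.mean(0)
        n=np.linalg.svd(P-c,full_matrices=False)[2][2];n*=np.sign(n[2])
        r=(P-c)@n; P=P[abs(r)<max(.003,1.5*r.std())]
    return n,c
E
cat > m.py <<'E'
from h import *
for cam in('top','scene'):
    print('==',cam)
    D=pts(cam,[.44,.185,.03],[.60,.235,.14]);n,c=plane(D)
    print('deck n',n.round(4),'slope',np.degrees(np.arccos(n[2])).round(2),'up-az',np.degrees(np.arctan2(-n[1],-n[0])).round(2),'z at x=.5,y=.21',(c[2]-(n[0]*(.5-c[0])+n[1]*(.21-c[1]))/n[2]).round(4))
    up=np.array([-n[0],-n[1],0]);up/=np.linalg.norm(up)
    up=up-n*(up@n);up/=np.linalg.norm(up);sd=np.cross(n,up)
    for nm,ylo,yhi,h in(('deep',.09,.19,.05),('flat',.235,.335,.032)):
        P=pts(cam,[.36,ylo,.03],[.60,yhi,.2]);hh=(P-c)@n
        L=P[abs(hh-h)<.004];print(nm,len(L),'lid h',np.median((L-c)@n).round(4))
        r=rect(np.c_[(L-c)@up,(L-c)@sd]);u,v=r[0]/1000
        ctr=c+up*u+sd*v+n*h/2
        print('  size',r[1],'ang',r[2],'centre',ctr.round(4))
    P=pts(cam,[.44,-.29,.034],[.58,-.13,.047]);print('base',len(P),np.median(P[:,2]).round(4),rect(P[:,:2]))
    P=pts(cam,[.40,-.33,.098],[.58,-.2,.112]);print('stop top',len(P),np.median(P[:,2]).round(4),rect(P[:,:2]))
    P=pts(cam,[.5,-.15,.055],[.62,-.05,.075]);print('jar',rect(P[:,:2])[:2])
    P=pts(cam,[.38,-.05,.02],[.54,.09,.034]);print('weld',rect(P[:,:2]))
E
python3 m.py
```

```text
== top
deck n [-0.4922  0.0738  0.8673] slope 29.85 up-az -8.53 z at x=.5,y=.21 0.0683
deep 619 lid h 0.0498
  size [92.3 56.3] ang 0.15 centre [0.4673 0.1429 0.0842]
flat 608 lid h 0.032
  size [93.  57.7] ang -0.21 centre [0.4927 0.2863 0.0761]
base 689 0.0393 (array([ 506.7, -232.5]), array([124.7,  76.5]), 65.29)
stop top 127 0.1039 (array([ 493.8, -265. ]), array([80.5, 11.3]), -19.92)
jar (array([ 573.1, -105.1]), array([44.6, 43.9]))
weld (array([448.1,  11.4]), array([110.2,  59.9]), 15.85)
== scene
deck n [-0.4898  0.0647  0.8695] slope 29.6 up-az -7.52 z at x=.5,y=.21 0.0708
deep 261 lid h 0.0503
  size [93.3 55.2] ang 0.33 centre [0.4667 0.1392 0.0861]
flat 254 lid h 0.0318
  size [93.  57.8] ang -0.6 centre [0.4913 0.2862 0.0787]
base 650 0.0404 (array([ 515. , -204.9]), array([176.8,  77.7]), 72.51)
stop top 125 0.1048 (array([ 493.4, -264.7]), array([82.4, 11.2]), -19.75)
jar (array([ 573.1, -108.1]), array([45.6, 44.8]))
weld (array([443. ,  26.1]), array([112.4,  97.3]), 15.18)
```

```bash
cat > b.py <<'E'
from h import *
ax=np.array([.3396,.9406]);la=np.array([-.9406,.3396]);o=np.array([.4953,-.2602])
if __name__=='__main__':
  for cam in('top','scene'):
    P=pts(cam,[.4,-.35,.035],[.62,-.1,.045]);q=np.c_[(P[:,:2]-o)@ax,(P[:,:2]-o)@la]
    q=q[(q[:,0]>.004)&(q[:,0]<.1)&(abs(q[:,1])<.04)]
    print(cam,len(q),rect(q),np.percentile(q,[.5,99.5],axis=0).round(4).tolist())
E
python3 b.py
```

```text
top 618 (array([48. ,  4.5]), array([87.9, 56.1]), 0.36) [[0.0049, -0.0234], [0.0913, 0.0323]]
scene 583 (array([46.7,  4. ]), array([85.2, 58.7]), 0.38) [[0.0044, -0.0249], [0.0893, 0.0321]]
```

Call:
drive_tool:
  steps: "0 0 0 -0.0475 1; 0 0 0 -0.0475 1; 0 0 0 -0.0475 1; 0 0 0 -0.0475 1; 0 0 0 -0.0475 1"

```text
time_s: 0.6
tcp_pos: [0.2347, -0.4692, 0.2386]
tcp_rot: [-3.141, -0.001, 1.216]
contact_force: [1.0, -0.3, 0.3]
grip_width: 1.002
gripper_force: 0.0
```

Call:
drive_tool:
  steps: "0 0 0 -0.0474 1; 0 0 0 -0.0474 1; 0 0 0 -0.0474 1; 0 0 0 -0.0474 1; 0 0 0 -0.0474 1"

```text
time_s: 1.1
tcp_pos: [0.2347, -0.4692, 0.2386]
tcp_rot: [3.142, -0.001, 1.961]
contact_force: [-0.3, -0.4, -0.3]
grip_width: 1.003
gripper_force: 0.0
```

Call:
drive_tool:
  steps: "0 0 0 -0.0474 1; 0 0 0 -0.0474 1; 0 0 0 -0.0474 1; 0 0 0 -0.0474 1; 0 0 0 -0.0474 1"

```text
time_s: 1.6
tcp_pos: [0.2347, -0.4692, 0.2386]
tcp_rot: [3.141, -0.001, 2.705]
contact_force: [-0.3, -0.0, -0.5]
grip_width: 1.0
gripper_force: 0.0
```

Call:
drive_tool:
  steps: "0 0 0 -0.0474 1; 0 0 0 -0.0474 1; 0 0 0 0 1"

```text
time_s: 1.9
tcp_pos: [0.2347, -0.4692, 0.2386]
tcp_rot: [3.14, -0.001, 2.997]
contact_force: [-0.7, 0.3, 0.1]
grip_width: 0.997
gripper_force: 0.0
```

```bash
cat > mv.py <<'E'
import sys
from h import *
t=np.array([float(a) for a in sys.argv[1:4]]);s=robot.get_state();y=s['tcp_rot'][2]
d=t-s['tcp_pos'];c,n=np.cos(y),np.sin(y)
l=np.array([d[0]*c+d[1]*n,d[0]*n-d[1]*c,-d[2]])
yt=float(sys.argv[4]) if len(sys.argv)>4 else y
dy=(y-yt+np.pi)%(2*np.pi)-np.pi
print('tcp',s['tcp_pos'].round(4),'yaw',round(y,4),'tool mm',(l*1000).round(1),'norm',(l/.8).round(5),'turn',round(dy/np.pi,5),'min rows',np.linalg.norm(l)/.05, 'F',s['contact_force'].round(1))
E
python3 mv.py .467 .141 .18 3.0
```

```text
tcp [ 0.2347 -0.4692  0.2386] yaw 2.9966 tool mm [-141.7  637.4   58.6] norm [-0.17708  0.79674  0.0733 ] turn -0.00107 min rows 13.111438723361417 F [-0.7  0.3  0.1]
```

Call:
drive_tool:
  steps: "-0.0118 0.0531 0.0049 0 1; -0.0118 0.0531 0.0049 0 1; -0.0118 0.0531 0.0049 0 1; -0.0118 0.0531 0.0049 0 1; -0.0118 0.0531 0.0049 0 1"

```text
time_s: 2.4
tcp_pos: [0.3124, -0.2645, 0.2192]
tcp_rot: [3.141, 0.0, 2.992]
contact_force: [0.8, 0.5, -0.0]
grip_width: 0.998
gripper_force: 0.0
```

Call:
drive_tool:
  steps: "-0.0118 0.0531 0.0049 0 1; -0.0118 0.0531 0.0049 0 1; -0.0118 0.0531 0.0049 0 1; -0.0118 0.0531 0.0049 0 1; -0.0118 0.0531 0.0049 0 1"

```text
time_s: 2.9
tcp_pos: [0.3897, -0.0611, 0.1999]
tcp_rot: [-3.141, 0.0, 2.993]
contact_force: [0.7, 0.5, -0.3]
grip_width: 1.003
gripper_force: 0.0
```

Call:
drive_tool:
  steps: "-0.0118 0.0531 0.0049 0 1; -0.0118 0.0531 0.0049 0 1; -0.0118 0.0531 0.0049 0 1; -0.0118 0.0531 0.0049 0 1; -0.0118 0.0531 0.0049 0 1"

```text
time_s: 3.4
tcp_pos: [0.467, 0.1425, 0.1801]
tcp_rot: [-3.141, 0.0, 2.994]
contact_force: [0.1, -0.9, -0.5]
grip_width: 1.0
gripper_force: 0.0
```

```bash
python3 mv.py .467 .141 .076 3.0
```

```text
tcp [0.467  0.1425 0.1801] yaw 2.9936 tool mm [ -0.2  -1.5 104.1] norm [-0.00025 -0.00184  0.13012] turn -0.00202 min rows 2.0821196941959492 F [ 0.1 -0.9 -0.5]
```

Call:
drive_tool:
  steps: "0 -0.0018 0.045 -0.002 1; 0 0 0.045 0 1; 0 0 0.03 0 1; 0 0 0.01 0 1; 0 0 0 0 1"

```text
time_s: 3.9
tcp_pos: [0.4653, 0.1389, 0.075]
tcp_rot: [-3.141, -0.003, 3.001]
contact_force: [-0.5, -0.1, -0.4]
grip_width: 1.003
gripper_force: 0.0
```

```bash
python3 - <<'E'
from h import *
d=grab('scene');cv2.imwrite('pics/g1.png',cv2.resize(d['image'][90:230,230:430,::-1],None,fx=4,fy=4,interpolation=cv2.INTER_CUBIC))
E
```

```text
(no output)
```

View pics/g1.png

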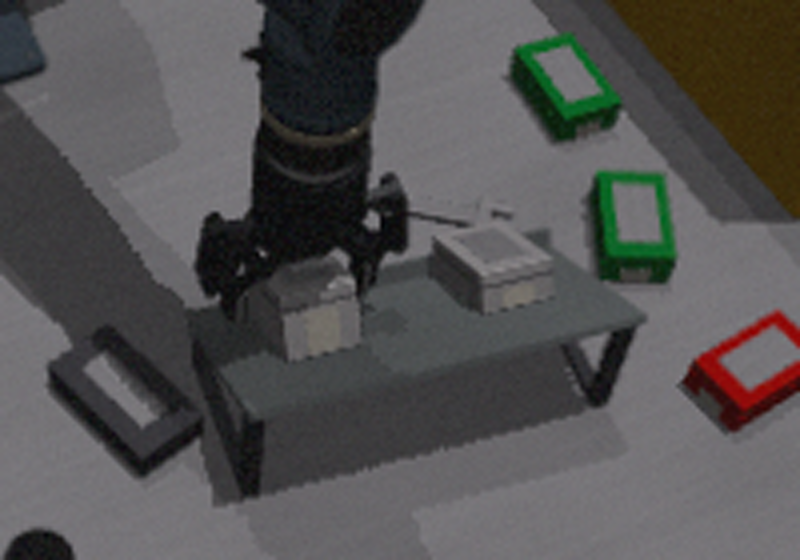

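The fingers straddle the deep case at crop (310,310), with no contact force. Next I close the gripper.

Call:
drive_tool:
  steps: "0 0 0 0 0; 0 0 0 0 0; 0 0 0 0 0; 0 0 0 0 0; 0 0 0 0 0"

```text
time_s: 4.45
tcp_pos: [0.4684, 0.1398, 0.0789]
tcp_rot: [3.139, 0.004, 3.003]
contact_force: [-0.2, 1.2, 6.2]
grip_width: 0.65
gripper_force: 65.0
```

Call:
drive_tool:
  steps: "0 0 0 0 0; 0 0 0 0 0; 0 0 0 0 0"

```text
time_s: 4.75
tcp_pos: [0.4683, 0.1398, 0.0789]
tcp_rot: [3.139, 0.004, 3.003]
contact_force: [1.1, 2.0, 6.0]
grip_width: 0.651
gripper_force: 65.0
```

Call:
drive_tool:
  steps: "0 0 -0.01 0 0; 0 0 -0.03 0 0; 0 0 -0.05 0 0; 0 0 -0.04 0 0; 0 0 0 0 0"

```text
time_s: 5.25
tcp_pos: [0.4693, 0.1393, 0.1856]
tcp_rot: [3.14, 0.008, 3.003]
contact_force: [0.6, 0.8, -3.1]
grip_width: 0.648
gripper_force: 64.7
```

```bash
python3 mv.py .37 -.12 .14 1.2244; python3 - <<'E'
from h import *
d=grab('scene');cv2.imwrite('pics/g2.png',cv2.resize(d['image'][60:230,200:430,::-1],None,fx=3,fy=3,interpolation=cv2.INTER_CUBIC))
E
```

```text
tcp [0.4693 0.1393 0.1856] yaw 3.0029 tool mm [  62.5 -270.5   45.6] norm [ 0.07817 -0.33816  0.05699] turn 0.56613 min rows 5.6276211742699305 F [ 0.6  0.8 -3.1]
```

View pics/g2.png

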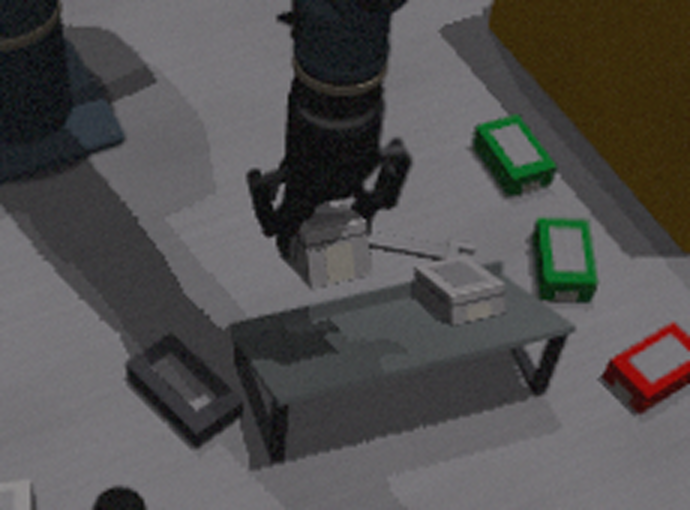

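Call:
drive_tool:
  steps: "0.0098 -0.0423 0 0 0; 0.0098 -0.0423 0 0 0; 0.0098 -0.0423 0 0 0; 0.0098 -0.0423 0 0 0; 0.0098 -0.0423 0 0 0"

```text
time_s: 5.8
tcp_pos: [0.402, -0.0238, 0.1775]
tcp_rot: [-3.142, -0.005, 3.004]
contact_force: [0.4, -1.1, -3.6]
grip_width: 0.646
gripper_force: 65.3
```

Call:
drive_tool:
  steps: "0.0098 -0.0423 0 0 0; 0.0098 -0.0423 0 0 0; 0.0098 -0.0423 0 0 0; 0 0 0.0104 0.0472 0; 0 0 0.0104 0.0472 0"

```text
time_s: 6.3
tcp_pos: [0.3652, -0.1209, 0.161]
tcp_rot: [-3.142, -0.005, 2.697]
contact_force: [0.1, 0.6, -4.0]
grip_width: 0.651
gripper_force: 65.6
```

Call:
drive_tool:
  steps: "0 0 0.0104 0.0472 0; 0 0 0.0104 0.0472 0; 0 0 0.0104 0.0472 0; 0 0 0.0104 0.0472 0; 0 0 0.0104 0.0472 0"

```text
time_s: 6.8
tcp_pos: [0.3651, -0.1194, 0.1189]
tcp_rot: [-3.138, -0.004, 1.959]
contact_force: [0.3, 0.8, -3.4]
grip_width: 0.648
gripper_force: 65.5
```

Call:
drive_tool:
  steps: "0 0 0.0104 0.0472 0; 0 0 0.0104 0.0472 0; 0 0 0.0104 0.0472 0; 0 0 0.0104 0.0472 0; 0 0 0.0104 0.0472 0"

```text
time_s: 7.3
tcp_pos: [0.3649, -0.1193, 0.0773]
tcp_rot: [-3.136, -0.0, 1.217]
contact_force: [-0.5, -0.2, -3.7]
grip_width: 0.65
gripper_force: 65.4
```

```bash
python3 mv.py .37 -.12 .045 1.2244
```

```text
tcp [ 0.3649 -0.1193  0.0773] yaw 1.2175 tool mm [ 1.1  5.1 32.3] norm [0.00139 0.00632 0.04044] turn -0.0022 min rows 0.6552299113374858 F [-0.5 -0.2 -3.7]
```

Call:
drive_tool:
  steps: "0 0 0.02 0 0; 0 0 0.02 0 0; 0 0 0.004 0 0; 0 0 0.004 0 0; 0 0 0.004 0 0"

```text
time_s: 7.8
tcp_pos: [0.3668, -0.1202, 0.0386]
tcp_rot: [-3.141, 0.0, 1.224]
contact_force: [-1.3, -0.3, 1.7]
grip_width: 0.647
gripper_force: 66.0
```

Call:
drive_tool:
  steps: "0 0 0.004 0 0; 0 0 0.004 0 0; 0 0 0.004 0 0; 0 0 0 0 0"

```text
time_s: 8.2
tcp_pos: [0.3685, -0.1234, 0.0357]
tcp_rot: [3.137, 0.006, 1.224]
contact_force: [-10.8, -3.0, 24.6]
grip_width: 0.649
gripper_force: 69.2
```

Call:
drive_tool:
  steps: "0 0 0.003 0 0; 0 0 0.003 0 0; 0 0 0 0 0"

```text
time_s: 8.5
tcp_pos: [0.37, -0.1261, 0.0328]
tcp_rot: [3.132, 0.011, 1.223]
contact_force: [-12.7, -7.3, 28.5]
grip_width: 0.645
gripper_force: 70.1
```

```bash
python3 - <<'E'
from h import *
d=grab('scene');cv2.imwrite('pics/g3.png',cv2.resize(d['image'][110:260,110:310,::-1],None,fx=4,fy=4,interpolation=cv2.INTER_CUBIC))
E
```

```text
(no output)
```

View pics/g3.png

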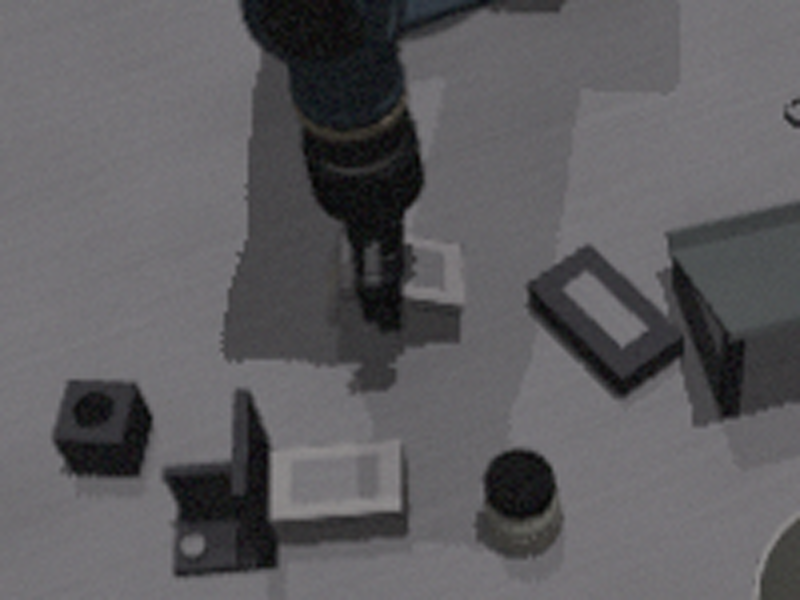

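The case is held between the fingers, with its right end visible at crop (435,275) and its low edge on the bench. Next I measure the tilt.

```bash
cat > tilt.py <<'E'
import sys
from h import *
# lid tilt around given xy; keep points with local z, within tool-x extent
s=robot.get_state();p=s['tcp_pos'];y=s['tcp_rot'][2];x=np.array([np.cos(y),np.sin(y)]);yy=np.array([np.sin(y),-np.cos(y)])
lo,hi=float(sys.argv[1]),float(sys.argv[2])
for cam in('top','scene'):
    P=pts(cam,[p[0]-.08,p[1]-.08,lo],[p[0]+.08,p[1]+.08,hi],True)
    q=np.c_[(P[:,:2]-p[:2])@x,(P[:,:2]-p[:2])@yy,P[:,2]]
    for nm,q1 in(('+x',q[(q[:,0]>.016)&(q[:,0]<.06)&(abs(q[:,1])<.024)]),('-x',q[(q[:,0]<-.016)&(q[:,0]>-.06)&(abs(q[:,1])<.024)])):
        if len(q1)>15:
            n,c=plane(q1);print(cam,nm,len(q1),'n',n.round(3),'tilt x deg',np.degrees(np.arctan2(n[0],n[2])).round(1),'c',c.round(4),'xrange',np.percentile(q1[:,0],[2,98]).round(4))
E
python3 tilt.py .03 .12
```

```text
top +x 218 n [ 0.431 -0.002  0.902] tilt x deg 25.6 c [0.0389 0.0014 0.052 ] xrange [0.0189 0.0546]
scene +x 179 n [ 0.423 -0.008  0.906] tilt x deg 25.0 c [ 0.034  -0.0001  0.0549] xrange [0.0162 0.052 ]
scene -x 69 n [-0.924 -0.071  0.375] tilt x deg -67.9 c [-0.0358  0.0018  0.0657] xrange [-0.0475 -0.0204]
```

Call:
drive_tool:
  steps: "0 0 0.003 0 0; 0 0 0.003 0 0; 0 0 0.003 0 0; 0 0 0.003 0 0; 0 0 0 0 0"

```text
time_s: 9.15
tcp_pos: [0.374, -0.128, 0.0243]
tcp_rot: [3.123, 0.011, 1.222]
contact_force: [-4.7, -9.4, 23.0]
grip_width: 0.652
gripper_force: 70.3
```

Call:
drive_tool:
  steps: "0 0 0.003 0 0; 0 0 0.003 0 0; 0 0 0 0 0"

```text
time_s: 9.45
tcp_pos: [0.3745, -0.1276, 0.0189]
tcp_rot: [3.122, 0.01, 1.222]
contact_force: [-1.5, -9.2, 19.7]
grip_width: 0.645
gripper_force: 69.8
```

```bash
python3 tilt.py .03 .12
```

```text
top +x 194 n [0.143 0.009 0.99 ] tilt x deg 8.2 c [0.0377 0.0017 0.0503] xrange [0.0189 0.0526]
scene +x 165 n [0.121 0.017 0.992] tilt x deg 7.0 c [0.0318 0.0001 0.0525] xrange [0.0174 0.0494]
scene -x 76 n [-0.967  0.139  0.212] tilt x deg -77.7 c [-0.0277  0.006   0.0718] xrange [-0.039  -0.0169]
```

Call:
drive_tool:
  steps: "0 0 0.003 0 0; 0 0 0.003 0 0; 0 0 0.003 0 0; 0 0 0 0 0"

```text
time_s: 9.95
tcp_pos: [0.3746, -0.1277, 0.0136]
tcp_rot: [3.123, 0.01, 1.222]
contact_force: [-7.6, -7.6, 32.4]
grip_width: 0.65
gripper_force: 70.8
```

```bash
python3 tilt.py .03 .12
```

```text
top +x 185 n [ 0.061 -0.001  0.998] tilt x deg 3.5 c [0.0378 0.0012 0.0496] xrange [0.0207 0.0515]
scene +x 165 n [ 0.084 -0.016  0.996] tilt x deg 4.8 c [0.0331 0.0011 0.0512] xrange [0.0171 0.0487]
scene -x 81 n [-0.966  0.177  0.187] tilt x deg -79.1 c [-0.029   0.0049  0.0638] xrange [-0.0403 -0.017 ]
```

Call:
drive_tool:
  steps: "0 0 -0.006 0 0; 0 0 -0.0045 0 0; 0 0 0 0 1; 0 0 0 0 1; 0 0 0 0 1"

```text
time_s: 10.55
tcp_pos: [0.3666, -0.1198, 0.0108]
tcp_rot: [-3.14, -0.0, 1.224]
contact_force: [-0.2, -0.0, 0.3]
grip_width: 0.997
gripper_force: 0.0
```

```bash
python3 tilt.py .03 .12; python3 mv.py .37 -.124 .016 1.2244
```

```text
top +x 181 n [0.01  0.004 1.   ] tilt x deg 0.6 c [0.0373 0.0012 0.0491] xrange [0.0224 0.0511]
scene +x 160 n [ 0.05  -0.027  0.998] tilt x deg 2.8 c [ 0.0332 -0.0003  0.0509] xrange [0.0167 0.0481]
scene -x 89 n [-0.962  0.156  0.226] tilt x deg -76.8 c [-0.0312  0.0051  0.0641] xrange [-0.0426 -0.0175]
tcp [ 0.3667 -0.1199  0.0108] yaw 1.224 tool mm [-2.7  4.5 -5.2] norm [-0.00335  0.00562 -0.00646] turn -0.00014 min rows 0.14719205810084846 F [-0.1 -0.3 -0.1]
```

Call:
drive_tool:
  steps: "0.006 0 -0.006 0 1; 0 0 0 0 0; 0 0 0 0 0; 0 0 0 0 0; 0 0 0 0 0"

```text
time_s: 11.15
tcp_pos: [0.3695, -0.116, 0.0168]
tcp_rot: [3.14, -0.0, 1.224]
contact_force: [1.2, 0.4, 2.2]
grip_width: 0.651
gripper_force: 65.2
```

Call:
drive_tool:
  steps: "0 0 0 0 0; 0 0 -0.02 0 0; 0 0 -0.05 0 0; 0 0 -0.06 0 0; 0 0 0 0 0"

```text
time_s: 11.65
tcp_pos: [0.3721, -0.1177, 0.1259]
tcp_rot: [3.131, 0.002, 1.224]
contact_force: [1.8, -0.3, -2.9]
grip_width: 0.65
gripper_force: 65.5
```

```bash
python3 tilt.py .08 .25;  python3 mv.py .5123 -.2006 .12 1.2244
```

```text
top +x 222 n [ 0.894 -0.056  0.444] tilt x deg 63.6 c [ 0.0376 -0.0009  0.1547] xrange [0.0193 0.0464]
scene +x 199 n [0.965 0.082 0.248] tilt x deg 75.6 c [0.0339 0.0033 0.156 ] xrange [0.0166 0.0439]
scene -x 143 n [-0.958  0.204  0.202] tilt x deg -78.1 c [-0.0311  0.0062  0.163 ] xrange [-0.0444 -0.0169]
tcp [ 0.3689 -0.116   0.1204] yaw 1.2235 tool mm [-30.7 163.6   0.4] norm [-0.03844  0.20452  0.00047] turn -0.00027 min rows 3.3295550320296283 F [-1.1  0.8 -4.8]
```

Call:
drive_tool:
  steps: "-0.0068 0.0341 0 0 0; -0.0068 0.0341 0 0 0; -0.0068 0.0341 0 0 0; -0.0068 0.0341 0 0 0; -0.0068 0.0341 0 0 0"

```text
time_s: 12.25
tcp_pos: [0.4863, -0.1871, 0.1161]
tcp_rot: [-3.134, -0.001, 1.224]
contact_force: [0.8, 0.2, -2.4]
grip_width: 0.651
gripper_force: 65.2
```

Call:
drive_tool:
  steps: "-0.0068 0.0341 0 0 0; 0 0 0.02 0 0; 0 0 0.02 0 0; 0 0 0 0 0"

```text
time_s: 12.65
tcp_pos: [0.5072, -0.1999, 0.0814]
tcp_rot: [-3.128, -0.002, 1.224]
contact_force: [-0.6, 1.6, -3.8]
grip_width: 0.651
gripper_force: 65.6
```

```bash
cat > col.py <<'E'
# lid of a case in column frame (x out of face, y lateral = la), z band lo..hi
import sys
from h import *
from b import ax,la,o
lo,hi=float(sys.argv[1]),float(sys.argv[2])
for cam in('top','scene'):
    P=pts(cam,[.38,-.33,lo],[.65,-.05,hi],True);q=np.c_[(P[:,:2]-o)@ax,(P[:,:2]-o)@la,P[:,2]]
    q=q[(q[:,0]>.004)&(q[:,0]<.14)&(abs(q[:,1])<.045)]
    e=q[q[:,0]>q[:,0].max()-.026]
    b=np.arange(e[:,0].max()-.024,e[:,0].max()-.002,.003)
    m=[[k,*np.percentile(e[(e[:,0]>=k)&(e[:,0]<k+.003),1],[3,50,97])] for k in b if ((e[:,0]>=k)&(e[:,0]<k+.003)).sum()>6]
    m=np.array(m);n,c=plane(q)
    print(cam,len(q),'z',np.median(q[:,2]).round(4),'xmax',np.percentile(q[:,0],99.5).round(4),'n',n.round(3),'end-strip lo/mid/hi',m[:,1:].mean(0).round(4),'slope deg',np.degrees(np.polyfit(m[:,0],(m[:,1]+m[:,3])/2,1)[0]).round(1))
E
S=$(python3 -c "
from h import robot;z=robot.get_state()['tcp_pos'][2]+.0335;print(z-.006,z+.006)"); echo $S; python3 col.py $S; python3 mv.py .5117 -.2023 .0598 1.2244
```

```text
0.10891804358456306 0.12091804358456307
top 231 z 0.114 xmax 0.1069 n [ 0.032 -0.017  0.999] end-strip lo/mid/hi [-0.0163  0.0094  0.034 ] slope deg -1.6
scene 409 z 0.1171 xmax 0.1042 n [-0.003 -0.015  1.   ] end-strip lo/mid/hi [-0.0196  0.0047  0.0319] slope deg -1.9
tcp [ 0.5094 -0.201   0.0853] yaw 1.2237 tool mm [-0.4  2.6 25.5] norm [-0.00054  0.00325  0.03183] turn -0.00023 min rows 0.5119431617511042 F [ 0.3 -0.2 -3.4]
```

Call:
drive_tool:
  steps: "0 0.002 0.009 0 0; 0 0.0018 0.009 0 0; 0 0 0.006 0 0; 0 0 0.002 0 0; 0 0 0.002 0 0"

```text
time_s: 13.25
tcp_pos: [0.5144, -0.2032, 0.0658]
tcp_rot: [-3.141, 0.0, 1.224]
contact_force: [0.8, -0.6, -3.4]
grip_width: 0.646
gripper_force: 65.7
```

```bash
python3 col.py .082 .1; python3 mv.py .5117 -.2023 .0568 1.2244
```

```text
top 198 z 0.0977 xmax 0.1066 n [-0.003  0.001  1.   ] end-strip lo/mid/hi [-0.0239  0.0018  0.0272] slope deg 0.6
scene 326 z 0.098 xmax 0.1042 n [-0.003 -0.004  1.   ] end-strip lo/mid/hi [-0.0267 -0.0059  0.0256] slope deg 0.6
tcp [ 0.5145 -0.2032  0.0658] yaw 1.2238 tool mm [-0.1 -2.9  9. ] norm [-0.00014 -0.00361  0.0113 ] turn -0.0002 min rows 0.18986568875874066 F [ 0.4  0.6 -3.9]
```

Call:
drive_tool:
  steps: "0 -0.004 0.003 0 0; 0 0 0.003 0 0; 0 0 0.001 0 0; 0 0 0 0 0; 0 0 0 0 0"

```text
time_s: 13.85
tcp_pos: [0.5115, -0.2021, 0.0603]
tcp_rot: [3.142, -0.0, 1.224]
contact_force: [0.2, -0.0, -2.9]
grip_width: 0.648
gripper_force: 65.7
```

```bash
python3 col.py .082 .1; python3 mv.py .5117 -.2023 .0568 1.2244
```

```text
top 225 z 0.0927 xmax 0.1063 n [0.005 0.031 1.   ] end-strip lo/mid/hi [-0.0209  0.0053  0.0299] slope deg 0.6
scene 432 z 0.0937 xmax 0.104 n [-0.001 -0.011  1.   ] end-strip lo/mid/hi [-0.0231  0.0001  0.0288] slope deg 3.8
tcp [ 0.5116 -0.2022  0.0604] yaw 1.2237 tool mm [-0.1  0.1  3.6] norm [-8.00e-05  1.60e-04  4.48e-03] turn -0.00021 min rows 0.07167718756981109 F [-0.1 -0.8 -3.2]
```

Call:
drive_tool:
  steps: "0 0 0.001 0 0; 0 0 0.001 0 0; 0 0 0.001 0 0; 0 0 0.001 0 0; 0 0 0 0 0"

```text
time_s: 14.45
tcp_pos: [0.5115, -0.2021, 0.057]
tcp_rot: [-3.142, -0.0, 1.224]
contact_force: [-0.5, -0.6, -2.9]
grip_width: 0.653
gripper_force: 65.9
```

Call:
drive_tool:
  steps: "0 0 0.001 0 0; 0 0 0 0 0; 0 0 0 0 0"

```text
time_s: 14.75
tcp_pos: [0.5116, -0.2022, 0.0569]
tcp_rot: [3.141, 0.0, 1.224]
contact_force: [-2.3, 1.1, 2.1]
grip_width: 0.645
gripper_force: 66.1
```

Call:
drive_tool:
  steps: "-0.003 0 0 0 0; -0.003 0 0 0 0; -0.003 0 0 0 0; -0.003 0 0 0 0; -0.003 0 0 0 0"

```text
time_s: 15.25
tcp_pos: [0.508, -0.2136, 0.0568]
tcp_rot: [3.14, -0.001, 1.224]
contact_force: [0.6, 3.0, 3.1]
grip_width: 0.647
gripper_force: 66.4
```

Call:
drive_tool:
  steps: "-0.001 0 0 0 0; -0.001 0 0 0 0; -0.001 0 0 0 0; -0.001 0 0 0 0; 0 0 0 0 0"

```text
time_s: 15.75
tcp_pos: [0.5069, -0.2162, 0.0568]
tcp_rot: [3.14, -0.001, 1.224]
contact_force: [2.5, 4.1, 6.3]
grip_width: 0.649
gripper_force: 66.6
```

```bash
python3 col.py .082 .1; python3 mv.py .5066 -.2164 .0568 1.2244
```

```text
top 233 z 0.0893 xmax 0.0916 n [ 0.02  -0.006  1.   ] end-strip lo/mid/hi [-0.0212  0.0045  0.0292] slope deg -1.6
scene 376 z 0.0903 xmax 0.0889 n [ 0.007 -0.022  1.   ] end-strip lo/mid/hi [-0.0231  0.0013  0.0282] slope deg -2.8
tcp [ 0.5069 -0.2161  0.0568] yaw 1.2242 tool mm [-0.3 -0.2  0. ] norm [-4.1e-04 -2.0e-04  5.0e-05] turn -5e-05 min rows 0.007385779937797307 F [2.1 4.6 5.4]
```

Call:
drive_tool:
  steps: "-0.001 0 0 0 0; -0.001 0 0 0 0; -0.001 0 0 0 0; 0 0 0 0 0"

```text
time_s: 16.25
tcp_pos: [0.5067, -0.2162, 0.0569]
tcp_rot: [3.14, -0.005, 1.226]
contact_force: [3.4, 9.9, 5.4]
grip_width: 0.645
gripper_force: 66.9
```

Call:
drive_tool:
  steps: "0.0015 0 -0.0015 0 0; 0 0 0 0 0; 0 0 0 0 1; 0 0 0 0 1; 0 0 0 0 1"

```text
time_s: 16.75
tcp_pos: [0.5051, -0.2181, 0.0568]
tcp_rot: [-3.14, 0.001, 1.223]
contact_force: [0.0, -0.1, -1.0]
grip_width: 0.999
gripper_force: 0.0
```

Call:
drive_tool:
  steps: "0 0 -0.02 0 1; 0 0 -0.05 0 1; 0 0 -0.06 0 1; 0 0 -0.05 0 1; 0 0 0 0 1"

```text
time_s: 17.25
tcp_pos: [0.5088, -0.2201, 0.2093]
tcp_rot: [3.129, 0.003, 1.223]
contact_force: [-0.3, -0.1, 0.4]
grip_width: 1.001
gripper_force: 0.0
```

```bash
python3 col.py .082 .1; python3 mv.py .492 .286 .18 3.0
```

```text
top 539 z 0.0893 xmax 0.0914 n [0.008 0.009 1.   ] end-strip lo/mid/hi [-0.0208  0.0045  0.0296] slope deg -5.3
scene 649 z 0.0904 xmax 0.0888 n [ 0.006 -0.007  1.   ] end-strip lo/mid/hi [-0.0229  0.0004  0.029 ] slope deg -1.4
tcp [ 0.5065 -0.2186  0.2029] yaw 1.2232 tool mm [ 469.4 -185.5   22.9] norm [ 0.58681 -0.2319   0.02867] turn -0.56559 min rows 10.105899027280678 F [ 0.1 -0.4 -0.9]
```

Call:
drive_tool:
  steps: "0.0489 -0.0193 0 0 1; 0.0489 -0.0193 0 0 1; 0.0489 -0.0193 0 0 1; 0.0489 -0.0193 0 0 1; 0.0489 -0.0193 0 0 1"

```text
time_s: 17.85
tcp_pos: [0.4981, -0.006, 0.1987]
tcp_rot: [-3.137, 0.001, 1.223]
contact_force: [0.4, -0.2, 0.4]
grip_width: 1.003
gripper_force: 0.0
```

Call:
drive_tool:
  steps: "0.0489 -0.0193 0 0 1; 0.0489 -0.0193 0 0 1; 0.0489 -0.0193 0 0 1; 0.0489 -0.0193 0 0 1; 0.0489 -0.0193 0 0 1"

```text
time_s: 18.35
tcp_pos: [0.4922, 0.2039, 0.1987]
tcp_rot: [-3.138, 0.003, 1.223]
contact_force: [0.2, 0.4, 0.8]
grip_width: 0.998
gripper_force: 0.0
```

Call:
drive_tool:
  steps: "0.0489 -0.0193 0 0 1; 0.0489 -0.0193 0 0 1; 0 0 0 -0.0471 1; 0 0 0 -0.0471 1; 0 0 0 -0.0471 1"

```text
time_s: 18.85
tcp_pos: [0.49, 0.2867, 0.1982]
tcp_rot: [-3.137, 0.002, 1.675]
contact_force: [-0.1, -0.5, -0.4]
grip_width: 1.002
gripper_force: 0.0
```

Call:
drive_tool:
  steps: "0 0 0 -0.0471 1; 0 0 0 -0.0471 1; 0 0 0 -0.0471 1; 0 0 0 -0.0471 1; 0 0 0 -0.0471 1"

```text
time_s: 19.35
tcp_pos: [0.4902, 0.286, 0.1984]
tcp_rot: [-3.137, -0.002, 2.413]
contact_force: [0.2, -0.4, 0.3]
grip_width: 1.001
gripper_force: 0.0
```

Call:
drive_tool:
  steps: "0 0 0 -0.0471 1; 0 0 0 -0.0471 1; 0 0 0 -0.0471 1; 0 0 0 -0.0471 1; 0 0 0 0 1"

```text
time_s: 19.85
tcp_pos: [0.4903, 0.2861, 0.1987]
tcp_rot: [-3.139, -0.004, 2.999]
contact_force: [-0.4, -0.5, -0.7]
grip_width: 1.002
gripper_force: 0.0
```

```bash
python3 - <<'E'
from h import *
from b import ax,la,o
for cam in('top','scene'):
    P=pts(cam,[.4,-.35,.085],[.62,-.1,.094],True);q=np.c_[(P[:,:2]-o)@ax,(P[:,:2]-o)@la]
    q=q[(q[:,0]>.004)&(q[:,0]<.1)&(abs(q[:,1])<.045)]
    print(cam,len(q),rect(q))
E
python3 mv.py .492 .286 .08 3.0
```

```text
top 674 (array([47.9,  4.1]), array([87.5, 56.2]), 0.2)
scene 621 (array([46.7,  4.4]), array([85.3, 58.1]), -0.14)
tcp [0.4906 0.2863 0.1995] yaw 2.996 tool mm [-1.500e+00 -1.000e-01  1.195e+02] norm [-0.00185 -0.00016  0.14937] turn -0.00126 min rows 2.3900666401342106 F [-0.1  0.2  0. ]
```

Call:
drive_tool:
  steps: "-0.0018 0 0.05 -0.001 1; 0 0 0.05 0 1; 0 0 0.035 0 1; 0 0 0.012 0 1; 0 0 0 0 1"

```text
time_s: 20.45
tcp_pos: [0.491, 0.2859, 0.0815]
tcp_rot: [-3.139, -0.004, 3.001]
contact_force: [-0.4, 0.3, 0.6]
grip_width: 1.002
gripper_force: 0.0
```

Call:
drive_tool:
  steps: "0 0 0 0 1; 0 0 0 0 0; 0 0 0 0 0; 0 0 0 0 0; 0 0 0 0 0"

```text
time_s: 20.95
tcp_pos: [0.4942, 0.2873, 0.0864]
tcp_rot: [3.14, 0.004, 3.002]
contact_force: [-0.9, -0.3, 5.8]
grip_width: 0.638
gripper_force: 66.6
```

Call:
drive_tool:
  steps: "0 0 0 0 0; 0 0 0 0 0"

```text
time_s: 21.15
tcp_pos: [0.4942, 0.2873, 0.0864]
tcp_rot: [3.14, 0.004, 3.002]
contact_force: [-0.3, -1.1, 7.0]
grip_width: 0.64
gripper_force: 66.6
```

Call:
drive_tool:
  steps: "0 0 -0.01 0 0; 0 0 -0.03 0 0; 0 0 -0.05 0 0; 0 0 -0.04 0 0; 0 0 0 0 0"

```text
time_s: 21.65
tcp_pos: [0.4953, 0.2879, 0.1937]
tcp_rot: [3.136, 0.008, 3.003]
contact_force: [0.6, 0.8, -2.2]
grip_width: 0.636
gripper_force: 65.8
```

```bash
python3 tilt.py .13 .26; python3 mv.py .37 -.12 .19 1.2244
```

```text
top +x 140 n [ 0.505 -0.003  0.863] tilt x deg 30.3 c [ 0.0366 -0.0076  0.1814] xrange [0.0197 0.0479]
top -x 186 n [-0.831 -0.019  0.556] tilt x deg -56.2 c [-0.0353 -0.0024  0.2087] xrange [-0.044  -0.0172]
scene +x 38 n [0.509 0.114 0.853] tilt x deg 30.8 c [0.0295 0.0092 0.1866] xrange [0.0168 0.048 ]
scene -x 212 n [-0.853  0.008  0.521] tilt x deg -58.6 c [-0.0325  0.0004  0.2056] xrange [-0.041  -0.0168]
tcp [0.493  0.2869 0.1881] yaw 3.0025 tool mm [  65.4 -420.    -1.9] norm [ 0.08174 -0.52498 -0.00237] turn 0.56599 min rows 8.501044426920187 F [ 0.2 -0.5 -4. ]
```

Call:
drive_tool:
  steps: "0.0082 -0.0525 0 0 0; 0.0082 -0.0525 0 0 0; 0.0082 -0.0525 0 0 0; 0.0082 -0.0525 0 0 0; 0.0082 -0.0525 0 0 0"

```text
time_s: 22.25
tcp_pos: [0.4287, 0.0819, 0.1847]
tcp_rot: [-3.14, -0.005, 3.003]
contact_force: [0.9, -0.5, -3.1]
grip_width: 0.635
gripper_force: 65.7
```

Call:
drive_tool:
  steps: "0.0082 -0.0525 0 0 0; 0.0082 -0.0525 0 0 0; 0.0082 -0.0525 0 0 0; 0.0082 -0.0525 0 0 0; 0.0082 -0.0525 0 0 0"

```text
time_s: 22.75
tcp_pos: [0.3673, -0.1208, 0.185]
tcp_rot: [3.14, -0.004, 3.003]
contact_force: [0.8, 0.3, -2.4]
grip_width: 0.637
gripper_force: 65.7
```

Call:
drive_tool:
  steps: "0 0 0.0115 0.0472 0; 0 0 0.0115 0.0472 0; 0 0 0.0115 0.0472 0; 0 0 0.0115 0.0472 0; 0 0 0.0115 0.0472 0"

```text
time_s: 23.25
tcp_pos: [0.3677, -0.1193, 0.1385]
tcp_rot: [-3.14, -0.005, 2.255]
contact_force: [0.5, 0.4, -3.5]
grip_width: 0.635
gripper_force: 65.9
```

Call:
drive_tool:
  steps: "0 0 0.0115 0.0472 0; 0 0 0.0115 0.0472 0; 0 0 0.0115 0.0472 0; 0 0 0.0115 0.0472 0; 0 0 0.0115 0.0472 0"

```text
time_s: 23.75
tcp_pos: [0.3675, -0.119, 0.0925]
tcp_rot: [-3.136, -0.002, 1.514]
contact_force: [-0.2, 0.2, -2.9]
grip_width: 0.638
gripper_force: 65.9
```

Call:
drive_tool:
  steps: "0 0 0.0115 0.0472 0; 0 0 0.0115 0.0472 0; 0 0 0.01 0 0; 0 0 0.01 0 0; 0 0 0 0 0"

```text
time_s: 24.25
tcp_pos: [0.3678, -0.1192, 0.0591]
tcp_rot: [-3.137, -0.001, 1.225]
contact_force: [0.3, -0.4, -2.9]
grip_width: 0.634
gripper_force: 65.8
```

```bash
python3 mv.py .37 -.12 .043 1.2244
```

```text
tcp [ 0.3678 -0.1192  0.0591] yaw 1.2252 tool mm [-0.   2.4 16.1] norm [-3.000e-05  2.970e-03  2.013e-02] turn 0.00025 min rows 0.32550932254834075 F [ 0.3 -0.4 -2.9]
```

Call:
drive_tool:
  steps: "0 0 0.01 0 0; 0 0 0.01 0 0; 0 0 0.004 0 0; 0 0 0.004 0 0; 0 0 0.004 0 0"

```text
time_s: 24.75
tcp_pos: [0.3704, -0.1247, 0.0414]
tcp_rot: [3.137, 0.011, 1.223]
contact_force: [-11.0, -8.4, 23.6]
grip_width: 0.638
gripper_force: 69.9
```

Call:
drive_tool:
  steps: "0 0 0.003 0 0; 0 0 0.003 0 0; 0 0 0.003 0 0; 0 0 0.003 0 0; 0 0 0 0 0"

```text
time_s: 25.25
tcp_pos: [0.3738, -0.1271, 0.0332]
tcp_rot: [3.128, 0.013, 1.221]
contact_force: [-6.6, -10.2, 21.3]
grip_width: 0.637
gripper_force: 72.2
```

```bash
python3 tilt.py .02 .1
```

```text
top +x 212 n [0.296 0.016 0.955] tilt x deg 17.2 c [0.0373 0.0009 0.0342] xrange [0.0191 0.0531]
scene +x 163 n [ 0.327 -0.008  0.945] tilt x deg 19.1 c [ 0.0335 -0.0001  0.0366] xrange [0.0163 0.0501]
scene -x 56 n [-0.524 -0.008  0.852] tilt x deg -31.6 c [-0.0322  0.0023  0.0515] xrange [-0.0391 -0.0234]
```

Call:
drive_tool:
  steps: "0 0 0.003 0 0; 0 0 0.003 0 0; 0 0 0.003 0 0; 0 0 0.003 0 0; 0 0 0 0 0"

```text
time_s: 25.85
tcp_pos: [0.375, -0.1257, 0.0224]
tcp_rot: [3.127, 0.008, 1.222]
contact_force: [-1.1, -7.8, 14.1]
grip_width: 0.636
gripper_force: 73.8
```

```bash
python3 tilt.py .02 .1
```

```text
top +x 212 n [ 0.115 -0.003  0.993] tilt x deg 6.6 c [0.0383 0.0022 0.0323] xrange [0.0195 0.0546]
scene +x 171 n [0.092 0.001 0.996] tilt x deg 5.3 c [0.0334 0.0011 0.0342] xrange [0.0164 0.0513]
scene -x 51 n [-0.197  0.025  0.98 ] tilt x deg -11.4 c [-0.0317  0.0037  0.0376] xrange [-0.0362 -0.0245]
```

Call:
drive_tool:
  steps: "0 0 0.003 0 0; 0 0 0.003 0 0; 0 0 0 0 0"

```text
time_s: 26.25
tcp_pos: [0.375, -0.1257, 0.0189]
tcp_rot: [3.127, 0.008, 1.222]
contact_force: [-3.2, -6.8, 20.5]
grip_width: 0.636
gripper_force: 75.2
```

```bash
python3 tilt.py .02 .1
```

```text
top +x 215 n [0.02 0.   1.  ] tilt x deg 1.2 c [0.0392 0.002  0.0314] xrange [0.0196 0.0552]
scene +x 170 n [0.012 0.025 1.   ] tilt x deg 0.7 c [0.0347 0.0003 0.0332] xrange [0.0172 0.0528]
scene -x 53 n [-0.981  0.104  0.166] tilt x deg -80.4 c [-0.0304  0.001   0.0352] xrange [-0.0371 -0.0245]
```

Call:
drive_tool:
  steps: "0 0 -0.006 0 0; 0 0 -0.002 0 0; 0 0 0 0 1; 0 0 0 0 1; 0 0 0 0 1"

```text
time_s: 26.85
tcp_pos: [0.369, -0.1196, 0.0175]
tcp_rot: [-3.14, -0.0, 1.223]
contact_force: [-0.0, -0.5, -0.3]
grip_width: 0.998
gripper_force: 0.0
```

```bash
python3 tilt.py .025 .04; python3 mv.py .37 -.12 .018 1.2244
```

```text
top +x 206 n [0.07  0.004 0.998] tilt x deg 4.0 c [0.0382 0.0007 0.0311] xrange [0.0202 0.0541]
scene +x 164 n [ 0.039 -0.016  0.999] tilt x deg 2.2 c [ 0.0345 -0.0003  0.0329] xrange [0.0183 0.051 ]
scene -x 49 n [ 0.123 -0.015  0.992] tilt x deg 7.1 c [-0.0333  0.0013  0.033 ] xrange [-0.0379 -0.0261]
tcp [ 0.3691 -0.1198  0.0177] yaw 1.2233 tool mm [ 0.1  0.9 -0.3] norm [ 0.00013  0.00111 -0.00035] turn -0.00034 min rows 0.01878190166040799 F [-0.4  0.5 -0.9]
```

Call:
drive_tool:
  steps: "0.01 0 0 0 1; 0 0 0 0 1; 0 0 0 0 0; 0 0 0 0 0; 0 0 0 0 0"

```text
time_s: 27.45
tcp_pos: [0.3728, -0.1129, 0.0187]
tcp_rot: [3.14, 0.0, 1.223]
contact_force: [1.6, -0.7, 6.3]
grip_width: 0.641
gripper_force: 67.8
```

Call:
drive_tool:
  steps: "0 0 0 0 0; 0 0 0 0 0; 0 0 -0.02 0 0; 0 0 -0.05 0 0; 0 0 -0.05 0 0"

```text
time_s: 27.95
tcp_pos: [0.37, -0.1116, 0.1128]
tcp_rot: [-3.136, -0.001, 1.223]
contact_force: [0.9, -0.1, -2.8]
grip_width: 0.639
gripper_force: 66.3
```

Call:
drive_tool:
  steps: "0 0 -0.05 0 0; 0 0 0 0 0; 0 0 0 0 0; 0 0 0 0 0"

```text
time_s: 28.35
tcp_pos: [0.3708, -0.1119, 0.1519]
tcp_rot: [-3.137, -0.0, 1.223]
contact_force: [-0.1, 0.1, -2.5]
grip_width: 0.639
gripper_force: 66.5
```

```bash
S=$(python3 -c "
from h import robot;z=robot.get_state()['tcp_pos'][2]+.014;print(z-.007,z+.007)"); echo $S; python3 tilt.py $S; python3 mv.py .5117 -.2023 .155 1.2244
```

```text
0.1589098710387833 0.1729098710387833
top +x 212 n [0.026 0.001 1.   ] tilt x deg 1.5 c [0.0338 0.0013 0.164 ] xrange [0.0181 0.0465]
scene +x 145 n [0.045 0.008 0.999] tilt x deg 2.6 c [0.0305 0.0004 0.1662] xrange [0.018 0.044]
scene -x 101 n [-0.053  0.038  0.998] tilt x deg -3.0 c [-0.0342  0.001   0.1662] xrange [-0.0433 -0.0237]
tcp [ 0.3707 -0.1119  0.1517] yaw 1.2231 tool mm [-37.  163.4  -3.3] norm [-0.04624  0.20419 -0.00411] turn -0.00043 min rows 3.350418809424993 F [ 0.2 -0.9 -2.5]
```

Call:
drive_tool:
  steps: "-0.0077 0.034 0 0 0; -0.0077 0.034 0 0 0; -0.0077 0.034 0 0 0; -0.0077 0.034 0 0 0; -0.0077 0.034 0 0 0"

```text
time_s: 28.95
tcp_pos: [0.4894, -0.1879, 0.1519]
tcp_rot: [-3.138, -0.001, 1.223]
contact_force: [-0.8, 0.4, -2.9]
grip_width: 0.645
gripper_force: 66.4
```

Call:
drive_tool:
  steps: "-0.0077 0.034 0 0 0; 0 0 0.015 0 0; 0 0 0.015 0 0; 0 0 0.01 0 0; 0 0 0 0 0"

```text
time_s: 29.45
tcp_pos: [0.5107, -0.2014, 0.1193]
tcp_rot: [-3.136, -0.001, 1.223]
contact_force: [-0.0, -0.0, -3.4]
grip_width: 0.64
gripper_force: 66.4
```

Call:
drive_tool:
  steps: "0 0 0 0 0; 0 0 0 0 0; 0 0 0 0 0; 0 0 0 0 0"

```text
time_s: 29.85
tcp_pos: [0.5135, -0.2031, 0.1231]
tcp_rot: [3.14, 0.0, 1.223]
contact_force: [0.1, 0.2, -3.2]
grip_width: 0.64
gripper_force: 66.4
```

```bash
S=$(python3 -c "
from h import robot;z=robot.get_state()['tcp_pos'][2]+.0133;print(z-.006,z+.006)"); python3 col.py $S; python3 mv.py .5117 -.2023 .1087 1.2244
```

```text
top 274 z 0.1358 xmax 0.1065 n [-0.024 -0.011  1.   ] end-strip lo/mid/hi [-0.023   0.0022  0.0276] slope deg 1.8
scene 442 z 0.1367 xmax 0.1032 n [-0.001 -0.01   1.   ] end-strip lo/mid/hi [-0.025  -0.0005  0.0265] slope deg 6.3
tcp [ 0.5133 -0.2031  0.1228] yaw 1.2231 tool mm [ 0.2 -1.8 14.1] norm [ 0.00021 -0.00227  0.01759] turn -0.0004 min rows 0.2837900404183019 F [-0.2 -0.  -3.4]
```

Call:
drive_tool:
  steps: "0 -0.0026 0.006 0 0; 0 0 0.005 0 0; 0 0 0.002 0 0; 0 0 0 0 0; 0 0 0 0 0"

```text
time_s: 30.45
tcp_pos: [0.5111, -0.2022, 0.1117]
tcp_rot: [-3.141, -0.0, 1.223]
contact_force: [0.1, 0.2, -2.8]
grip_width: 0.638
gripper_force: 66.4
```

```bash
 python3 col.py .119 .132; python3 mv.py .5117 -.2023 .1087 1.2244
```

```text
top 269 z 0.124 xmax 0.1068 n [ 0.002 -0.008  1.   ] end-strip lo/mid/hi [-0.0196  0.0051  0.03  ] slope deg -0.7
scene 436 z 0.1254 xmax 0.1039 n [ 0.005 -0.008  1.   ] end-strip lo/mid/hi [-0.0222  0.0025  0.0294] slope deg -1.2
tcp [ 0.5113 -0.2023  0.112 ] yaw 1.2231 tool mm [0.2 0.4 3.3] norm [0.00019 0.00045 0.00415] turn -0.0004 min rows 0.0668182928759813 F [ 1.  -0.4 -3.4]
```

Call:
drive_tool:
  steps: "0 0.0006 0.001 0 0; 0 0 0.001 0 0; 0 0 0.001 0 0; 0 0 0 0 0"

```text
time_s: 30.95
tcp_pos: [0.5115, -0.2024, 0.1093]
tcp_rot: [-3.141, -0.0, 1.223]
contact_force: [0.3, -0.0, -3.9]
grip_width: 0.638
gripper_force: 66.4
```

Call:
drive_tool:
  steps: "0 0 0.0008 0 0; 0 0 0 0 0; 0 0 0 0 0"

```text
time_s: 31.25
tcp_pos: [0.5116, -0.2024, 0.1088]
tcp_rot: [-3.142, -0.0, 1.223]
contact_force: [1.0, -0.6, -3.5]
grip_width: 0.635
gripper_force: 66.5
```

Call:
drive_tool:
  steps: "0 0 0.0008 0 0; 0 0 0 0 0; 0 0 0 0 0"

```text
time_s: 31.55
tcp_pos: [0.5116, -0.2024, 0.1088]
tcp_rot: [3.141, 0.0, 1.223]
contact_force: [-2.4, 0.3, 1.2]
grip_width: 0.638
gripper_force: 66.9
```

Call:
drive_tool:
  steps: "0 0 0.0008 0 0; 0 0 0 0 0; 0 0 0 0 0"

```text
time_s: 31.85
tcp_pos: [0.5117, -0.2024, 0.1088]
tcp_rot: [3.141, 0.0, 1.223]
contact_force: [-3.5, 1.4, 6.1]
grip_width: 0.64
gripper_force: 67.3
```

Contact at TCP z = 0.1088. Next I push toward the backstop.

Call:
drive_tool:
  steps: "-0.003 0 0 0 0; -0.003 0 0 0 0; -0.003 0 0 0 0; -0.003 0 0 0 0; -0.003 0 0 0 0"

```text
time_s: 32.35
tcp_pos: [0.5092, -0.2135, 0.1088]
tcp_rot: [3.138, -0.002, 1.224]
contact_force: [0.5, 4.2, 4.8]
grip_width: 0.638
gripper_force: 67.4
```

Call:
drive_tool:
  steps: "-0.001 0 0 0 0; -0.001 0 0 0 0; -0.001 0 0 0 0; -0.001 0 0 0 0; 0 0 0 0 0"

```text
time_s: 32.85
tcp_pos: [0.5081, -0.2166, 0.1088]
tcp_rot: [3.138, -0.002, 1.224]
contact_force: [1.7, 3.2, 5.2]
grip_width: 0.637
gripper_force: 67.4
```

Call:
drive_tool:
  steps: "-0.001 0 0 0 0; -0.001 0 0 0 0; -0.001 0 0 0 0; 0 0 0 0 0"

```text
time_s: 33.25
tcp_pos: [0.5078, -0.2174, 0.1089]
tcp_rot: [3.138, -0.005, 1.225]
contact_force: [1.6, 6.2, 5.5]
grip_width: 0.639
gripper_force: 67.4
```

```bash
 python3 col.py .115 .129; python3 mv.py .5066 -.2164 .1088 1.2244
```

```text
top 290 z 0.1216 xmax 0.0914 n [0.022 0.01  1.   ] end-strip lo/mid/hi [-0.0223  0.0028  0.028 ] slope deg 0.7
scene 411 z 0.1225 xmax 0.0882 n [-0.001 -0.011  1.   ] end-strip lo/mid/hi [-0.0246 -0.0001  0.0268] slope deg -1.7
tcp [ 0.5078 -0.2174  0.1089] yaw 1.2247 tool mm [ 0.5 -1.4  0.1] norm [ 0.00066 -0.00178  0.00012] turn 0.0001 min rows 0.030394816504505436 F [2.6 6.9 4.9]
```

Call:
drive_tool:
  steps: "0.002 0 -0.0015 0 0; 0 -0.001 0 0 0; 0 -0.0012 0 0 0; 0 0 0 0 0; 0 0 0 0 0"

```text
time_s: 33.85
tcp_pos: [0.5058, -0.2167, 0.1088]
tcp_rot: [3.139, -0.002, 1.224]
contact_force: [3.9, 2.9, 0.3]
grip_width: 0.637
gripper_force: 66.8
```

```bash
 python3 col.py .115 .129; python3 mv.py .5066 -.2164 .1088 1.2244
```

```text
top 284 z 0.1215 xmax 0.0914 n [ 0.006 -0.     1.   ] end-strip lo/mid/hi [-0.0206  0.0048  0.0298] slope deg -2.7
scene 402 z 0.1226 xmax 0.0883 n [-0.002 -0.024  1.   ] end-strip lo/mid/hi [-0.0224  0.0036  0.0302] slope deg 0.0
tcp [ 0.5058 -0.2167  0.1089] yaw 1.2241 tool mm [0.5 0.6 0.1] norm [6.8e-04 7.9e-04 9.0e-05] turn -0.00011 min rows 0.016735615863486514 F [4.  2.6 0.6]
```

Call:
drive_tool:
  steps: "-0.0015 0 0 0 0; -0.0015 0 0 0 0; -0.001 0 0 0 0; 0 0 0 0 0; 0 0 0 0 0"

```text
time_s: 34.45
tcp_pos: [0.5056, -0.2168, 0.1091]
tcp_rot: [3.139, -0.008, 1.226]
contact_force: [6.4, 9.4, 0.9]
grip_width: 0.638
gripper_force: 67.0
```

Call:
drive_tool:
  steps: "0.0015 0 0 0 0; 0 0 0 0 0; 0 0 0 0 1; 0 0 0 0 1; 0 0 0 0 1"

```text
time_s: 34.95
tcp_pos: [0.5031, -0.2194, 0.1083]
tcp_rot: [-3.14, 0.001, 1.222]
contact_force: [-0.2, -0.3, 0.3]
grip_width: 1.003
gripper_force: 0.0
```

Call:
drive_tool:
  steps: "0 0 -0.02 0 1; 0 0 -0.05 0 1; 0 0 -0.05 0 1; 0.04 0.04 -0.02 0 1; 0.04 0.04 0 0 1"

```text
time_s: 35.45
tcp_pos: [0.5878, -0.1824, 0.2261]
tcp_rot: [3.133, 0.002, 1.22]
contact_force: [1.1, -0.9, 0.7]
grip_width: 0.998
gripper_force: 0.0
```

```bash
cat > fin.py <<'E'
from h import *
from b import ax,la,o
for cam in('top','scene'):
    A=pts(cam,[.4,-.35,.0],[.62,-.1,.13],True)
    for lo,hi in((.117,.128),):
        P=A[(A[:,2]>lo)&(A[:,2]<hi)];q=np.c_[(P[:,:2]-o)@ax,(P[:,:2]-o)@la]
        q=q[(q[:,0]>.002)&(q[:,0]<.1)&(abs(q[:,1])<.045)];n,c=plane(P);print(cam,len(q),np.median(P[:,2]).round(4),n.round(3),rect(q))
    q=np.c_[(A[:,:2]-o)@ax,(A[:,:2]-o)@la,A[:,2]]
    q=q[(q[:,0]>.01)&(q[:,0]<.08)&(q[:,2]>.008)]
    for lo,hi in((.01,.036),(.045,.085),(.095,.117)):
        k=q[(q[:,2]>lo)&(q[:,2]<hi)]
        if len(k)>20: print('  side',lo,hi,len(k),'lat',np.median(k[:,1]).round(4))
d=pickle.load(open('scene.pkl','rb'));cv2.imwrite('pics/fin.png',cv2.resize(d['image'][160:300,100:300,::-1],None,fx=4,fy=4,interpolation=cv2.INTER_CUBIC))
print(robot.get_state()['contact_force'],robot.get_state()['time_s'])
E
python3 fin.py
```

```text
top 100 0.1211 [0.036 0.031 0.999] (array([78.9, 18. ]), array([30.7, 24.8]), 89.04)
scene 461 0.1226 [ 0.01  -0.002  1.   ] (array([45.1,  4.4]), array([85.3, 59.2]), -2.29)
  side 0.01 0.036 123 lat -0.0228
  side 0.045 0.085 189 lat -0.0231
  side 0.095 0.117 93 lat -0.0222
[-0.86051033 -1.11427719 -0.7460364 ] 35.55
```

View pics/fin.png

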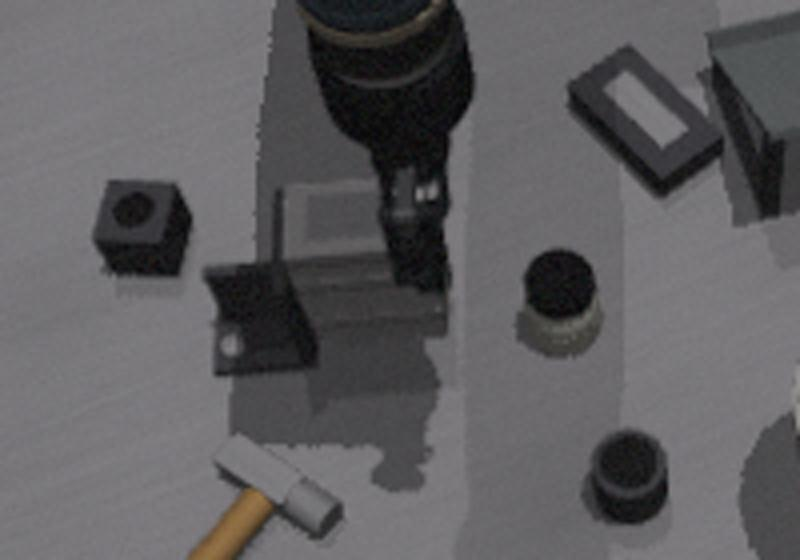

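The column stands at crop (360,270), with its sides aligned to within 1 mm. I'll retract the arm for a clear final check.

Call:
drive_tool:
  steps: "0.05 -0.02 -0.02 0 1; 0.05 -0.02 0 0 1; 0.05 -0.02 0 0 1; 0.05 -0.02 0 0 1; 0 0 0 0 1"

```text
time_s: 36.05
tcp_pos: [0.5789, -0.004, 0.2367]
tcp_rot: [-3.14, -0.001, 1.229]
contact_force: [0.0, -0.5, 0.4]
grip_width: 1.0
gripper_force: 0.0
```

```bash
python3 fin.py
```

```text
top 740 0.1214 [ 0.006 -0.005  1.   ] (array([46.8,  5. ]), array([89.4, 56. ]), 0.37)
  side 0.095 0.117 23 lat 0.0067
scene 676 0.1226 [0.007 0.004 1.   ] (array([45.3,  5.2]), array([86.4, 58.4]), 0.51)
  side 0.01 0.036 118 lat -0.0231
  side 0.045 0.085 201 lat -0.0232
  side 0.095 0.117 117 lat -0.0225
[ 0.53034633 -0.34382863  0.25829765] 36.15
```

Level, square and flush: all three cases are aligned to within about 1 mm.

```bash
python3 -c "
from cell import robot;print(robot.hand_in())"
```

```text
the job is handed in; nothing more can be done
None
```

The deep case and then the flat case are stacked on the bottom case and pushed against the backstop; the last camera check showed the column level and aligned to about 1 mm, and the job was handed in at about 36 s with no verdict returned.

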